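# Ride along with a stone on the turning bench turntable

### The arm

A 6-joint arm with a two-finger parallel gripper is mounted at the origin on the work surface. World frame = base frame: x ahead of the robot, y to its left, z up, the work surface at z = 0. Lengths are in m, angles in rad, forces in N, time in s.
With the tool pointing down it reaches from about 0.4 to 0.925 m from the base axis. Payload 12.5 kg.
Tool frame: the origin (TCP) lies between the finger pads, 19 mm behind the fingertips; this is the grasp point; z points along the fingers, y is the line along which they close (so a half turn about z gives the same grasp; the last joint's range is limited). The gripper opens to 95 mm and grips with 3 to 60 N. Pads are 20 mm wide; open, the fingers measure 119 mm over their backs; the gripper's body (75 mm by 180 mm) begins 59 mm behind the grasp point.
Start: joints at [1.228, 0.491, 1.559, -0, 1.092, -0.106], TCP at [0.147, 0.608, 0.233] pointing down, gripper open.
Joint ranges: [-3.1, 3.1], [-0.84, 2.19], [0.05, 2.79], [-1.13, 4.28], [0.06, 2.93], [-2.69, 2.69]. Speed limits (rad/s): [2.22, 2.22, 2.79, 3.14, 3.14, 3.14].

### API

Orientations are given as a unit quaternion [x, y, z, w].
In Python, from cell import monitor, imaging, ticket, finder gives the robot as it stands. The module is installed in compiled form; this text tells all that it offers.
- The arm moves only by the tool drive_tool, never from a script. Its argument "series" is a list that holds one entry, the list of rows, each a list of 6 numbers: the shift along the tool's x, y, z in mm, then the turn, a rotation vector about the tool's x, y, z in degrees. A call has 1 to 20 rows; each row shifts and turns the commanded pose from where the row before left it, along the tool's axes as they then stand; what a row does not reach is not made up. A row lasts 1/12 s, in which the tool goes at most 41.7 mm and 7.16 degrees, less where a joint would pass 70% of its speed; a pose out of reach is approached as far as the arm can. A call with a gripper value outside its range is refused whole. "fingers" is the finger opening in mm, from 0 to 95.1, set as the call begins (left out, the last holds). The fingers move at their own pace and stop on an object; "newtons" is the grip in N (left out, the last holds). Time passes only in rows, so rows that do not move let the fingers close. It gives the time, the measured TCP pose, the force, the opening and the grip force at its end, in the units of the state.
- monitor.sense(): the state, without advancing time (a new reading comes with each control period).
- imaging.get_image(name): name is "side" or "top"; returns a dict with "pixels" (384x512x3 uint8, red, green, blue), "fx", "fy", "cx", "cy" (pixels), "R" (3x3) and "t" (3): a world point X has camera coordinates R X + t. Camera axes: x right, y down, z forward; pixel columns grow to the right and rows downward; lengths in m; the calibration is good to about 2 mm. A picture is of the moment at which its call begins. There is no depth.
- ticket.close_job(): hands the job in; it is judged then, once.
Trained networks look in a picture, given as the dict that the camera call returned (one of the last four; its "shot" number tells which), for a name from the list of things; names that differ only in an ending like _2 or _b are one class to them, and where a whole thing is asked for, a point or a joint stands for the part that bears it (a point fixed in the world has none). Each returns a list of dicts, best first, with "p" (0 to 1); they miss things now and then, are a little off and sometimes report something else, mostly with a low value. They report only what shows in the picture. A call takes as long as a camera call. They do not tell look-alikes from the thing itself.
- finder.look_for(picture, label): "extent" ([left, top, right, bottom] in pixels, round what is visible of it).
- finder.pinpoint(picture, label): "position" ([column, row] in pixels: a listed point, or the origin of a listed thing).
The state is a dict: "time": time; "joint_pos": joint angles; "qvel": joint speeds; "joint_torque": joint torques, N m; "tool_pos": TCP position; "orientation": TCP orientation; "force": force on the tool from outside, world axes, zero at the start; "torque": the same for the moment, N m; "gripper_width": finger opening in m; "gripper_force": force on a finger pad.
Only numpy, scipy, OpenCV 4.12 (cv2) and the standard library are available. Lean on these libraries where they do the work, as an engineer would, in place of code of your own. Each camera call takes 0.05 s, during which the arm holds its last target. There are 200 camera calls.

### The job

Inspect the green stone on the bench turntable as the lamp light runs round it: set the platter spinning gently, either way round (the upright dark steel peg is there to be pushed), then let go and ride along with the gripper straight above the stone, pointing down, for at least 6 seconds without a break while the platter runs free at ten seconds a turn or faster. Keep the tool point within 2 cm sideways of the stone and the fingertips some 2 to 7 cm above it; never touch the stone or its wooden holder, and leave the jar, the charcoal block and the dish where they stand. Finish with the platter standing still (it runs down by itself in about 20 seconds) and the robot clear of it.

Things in the scene. Friction and masses are not known exactly. Their poses are not given: they have to be found in the camera images.
- turntable: round dark cast-steel foot of the turntable, 170 mm across, fixed to the bench; origin at the centre of its underside on the bench; it stands still and differs in place between starts. It carries the platter: moment of inertia about 0.0086 kg m2 (25 % more or less), bearing friction 0.0008 N m plus 0.0003 N m per rad/s.
- platter (a joint): turning angle (rad) of the round aluminium platter (230 mm across, 15 mm thick, upper face 60 mm above the bench) about the vertical axis through the turntable's centre, counter-clockwise from above positive; no stops; any angle at the start. At angle a the peg lies in direction a from world +x, the stone in direction a + pi
- axis (a point): point on the turning axis, at the centre of the platter's upper face, 60 mm above the bench. Pushed to 2 rad/s the platter still does about 1.2 rad/s after 6 s and stops after about 16 s; over 3.5 rad/s is too fast
- peg_top (a point): centre of the top of the upright round dark steel peg (16 mm across, 50 mm tall, top 110 mm above the bench), fixed on the platter 90 mm from the axis, for turning it
- stone (a point): top of the domed green stone (36 mm across), 104.5 mm above the bench, 85 mm from the axis, across the axis from the peg; it sits in a brass setting 48 mm across on a round wooden holder 42 mm across and 30 mm tall fixed on the platter. Ride above this point: tool point (TCP) within 20 mm of it horizontally and 40 to 90 mm above it
- jar: glass jar with grey lid, 60 mm across, 85 mm tall, loose on the bench to the left of the turntable; origin at the centre of its underside; leave it alone
- block: black charcoal block, 70 x 120 x 35 mm, loose on the bench to the right of the turntable; origin at the centre of its underside; leave it alone
- dish: white ceramic dish, 80 mm across, 30 mm tall, loose on the bench beyond the turntable; origin at the centre of its underside; leave it alone
Not all that is in view belongs to the job. There is more than one size of the turntable; the job needs the middle-sized.

How it is judged:
By the outcome, as a careful person would: the job done as asked, in the order asked, and still so for the second after the job is handed in, with the robot touching nothing.
It also fails if it takes over 67 s, if anything falls off the work surface, if the arm or the gripper's body presses on something with over 40 N, if the wrist force passes 120 N, or if a joint passes its speed limit or range.

## Working session

There is one attempt and no reset: what is moved stays moved. The work goes in short steps, Python scripts to look and compute and a tool call to move; the robot and the scene stay as the last step left them, time stands still between calls to the robot, and variables do not carry over. Pictures are saved under pics/ and viewed, at most 10 in all, crops included, and the job is handed in when it is done.

Besides the shell and the picture viewer there is one more tool, called after "Request:" in YAML: its name, and indented under it one key for each argument. drive_tool: Moves the arm, as the interface text tells. Its arguments: {"type":"object","properties":{"series":{"type":"array"},"fingers":{"type":"number"},"newtons":{"type":"number"}},"required":["series"]}

```bash
mkdir -p pics
cat > h.py <<'E'
import numpy as np, cv2
from cell import monitor, imaging, ticket, finder
def ray(im,px,z):
    R=np.array(im["R"]);t=np.array(im["t"])
    d=R.T@np.array([(px[0]-im["cx"])/im["fx"],(px[1]-im["cy"])/im["fy"],1]);c=-R.T@t
    return c+d*(z-c[2])/d[2]
def proj(im,X):
    p=np.array(im["R"])@np.array(X)+np.array(im["t"]);return [im["fx"]*p[0]/p[2]+im["cx"],im["fy"]*p[1]/p[2]+im["cy"]]
E
python3 - <<'E'
from h import *
s=monitor.sense();print(s["time"],s["tool_pos"],s["orientation"])
Z=dict(axis=.06,peg_top=.11,stone=.1045,jar=0,block=0,dish=0,turntable=0)
for n in("top","side"):
    im=imaging.get_image(n);cv2.imwrite(f"pics/{n}.png",im["pixels"][:,:,::-1])
    for k,z in Z.items():
        for d in finder.pinpoint(im,k)[:4]:print(n,k,round(d["p"],2),np.round(d["position"]),np.round(ray(im,d["position"],z),3))
    for d in finder.look_for(im,"turntable")[:4]:print(d)
E
```

```text
0.0 [0.14653527 0.60735305 0.23288216] [ 1.18134280e-01  9.92997480e-01 -5.29298863e-04 -1.24498677e-04]
top axis 0.9 [374. 258.] [ 0.469 -0.177  0.06 ]
top axis 0.82 [106. 263.] [0.452 0.519 0.06 ]
top axis 0.75 [273. 220.] [0.566 0.083 0.06 ]
top peg_top 0.76 [369. 232.] [ 0.533 -0.153  0.11 ]
top peg_top 0.62 [254. 252.] [0.483 0.131 0.11 ]
top peg_top 0.62 [107. 214.] [0.575 0.506 0.11 ]
top stone 0.93 [384. 280.] [ 0.416 -0.187  0.105]
top stone 0.76 [291. 194.] [0.628 0.038 0.105]
top stone 0.67 [ 89. 314.] [0.327 0.536 0.105]
top jar 0.84 [206. 208.] [0.606 0.271 0.   ]
top block 0.78 [356. 199.] [ 0.632 -0.145  0.   ]
top dish 0.73 [277. 161.] [0.742 0.074 0.   ]
top turntable 0.97 [371. 251.] [ 0.489 -0.182  0.   ]
top turntable 0.78 [274. 226.] [0.556 0.08  0.   ]
top turntable 0.78 [123. 260.] [0.461 0.495 0.   ]
{'extent': [342.5, 224.9, 401.1, 291.6], 'p': 0.94}
{'extent': [228.0, 179.0, 315.0, 265.5], 'p': 0.57}
side axis 0.91 [239. 203.] [0.561 0.083 0.06 ]
side axis 0.66 [251. 296.] [ 0.472 -0.187  0.06 ]
side axis 0.65 [150. 125.] [0.457 0.568 0.06 ]
side peg_top 0.8
[... 189 characters left out ...]
de stone 0.76 [111. 116.] [0.348 0.592 0.105]
side stone 0.75 [226. 302.] [ 0.412 -0.214  0.105]
side stone 0.62 [274. 195.] [0.625 0.027 0.105]
side jar 0.66 [232. 176.] [0.618 0.275 0.   ]
side block 0.91 [309. 278.] [ 0.627 -0.149 -0.   ]
side dish 0.93 [305. 207.] [0.74  0.067 0.   ]
side dish 0.47 [273. 194.] [0.689 0.152 0.   ]
side turntable 0.82 [154. 148.] [0.449 0.525 0.   ]
side turntable 0.75 [247. 311.] [ 0.469 -0.172  0.   ]
side turntable 0.64 [240. 220.] [0.565 0.09  0.   ]
{'extent': [93.7, 97.1, 204.0, 171.8], 'p': 0.98}
{'extent': [207.8, 267.1, 294.6, 338.2], 'p': 0.76}
{'extent': [191.9, 176.9, 283.7, 243.4], 'p': 0.67}
{'extent': [187.3, 174.0, 284.5, 238.4], 'p': 0.42}
```

View pics/top.png

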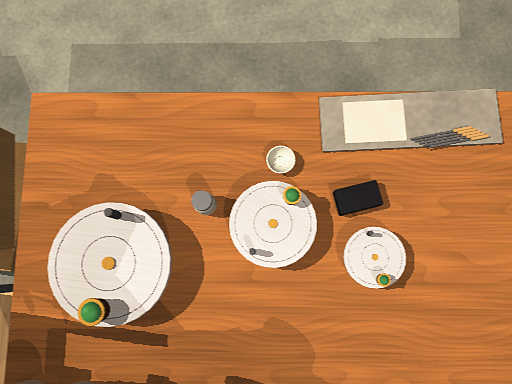

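View pics/side.png

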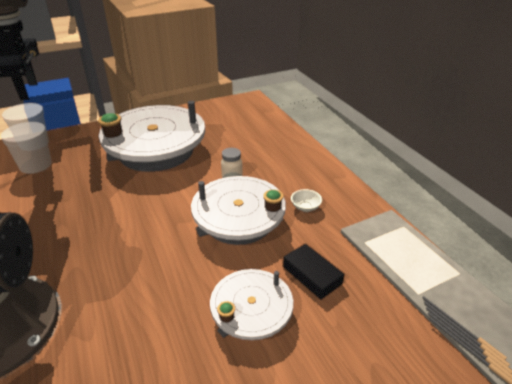

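The top view shows the mid-sized turntable: axis (273,223), peg near (252,250) and stone (292,195). The side view agrees, with the peg at (203,182) and stone at (273,197). That gives an axis of about (0.562, 0.083) and a peg angle of about 143°. I'll go behind the peg, with fingers closed, and push along tool -y (CCW).

Request:
drive_tool:
  series:
    - [[-12,-9,0,0,0,0],[-24,-18,0,0,0,0],[-25,-19,0,0,0,0],[-25,-19,0,0,0,0],[-25,-19,0,0,0,0],[-25,-19,0,0,0,0],[-25,-19,0,0,0,0],[-25,-19,0,0,0,0],[-25,-19,0,0,0,0],[-25,-19,0,0,0,0],[-25,-19,0,0,0,0],[-25,-19,0,0,0,0],[-25,-19,0,0,0,0],[-25,-19,0,0,0,0],[-25,-19,0,0,0,0],[-25,-19,0,0,0,0],[-25,-19,0,0,0,0],[-25,-19,0,0,0,0],[-20,-15,0,0,0,0],[-10,-8,0,0,0,0]]
  fingers: 0

```text
time: 2.57
tool_pos: [0.5178, 0.1514, 0.2334]
orientation: [0.119, 0.993, -0.0, 0.0]
force: [-0.0, 0.4, 0.3]
gripper_width: 0.0003
gripper_force: 0.0
```

```bash
cat >> h.py <<'E'
from scipy.optimize import least_squares
from scipy.spatial.transform import Rotation as Ro
C0=np.array([.562,.083])
def meas(ims):
    out=[]
    for im in ims:
        for k,z,r in(("axis",.06,0),("peg_top",.11,.09),("stone",.1045,.085)):
            for d in finder.pinpoint(im,k):
                X=ray(im,d["position"],z)[:2]
                if abs(np.linalg.norm(X-C0)-r)<.025: out.append((k,d["p"],X))
    return out
E
python3 - <<'E'
from h import *
s=monitor.sense();print(s["time"],s["tool_pos"],s["orientation"],s["gripper_width"])
ims=[imaging.get_image(n) for n in("top","side")];M=meas(ims)
for m in M:print(m[0],round(m[1],2),np.round(m[2],3))
def f(p):
    u=np.array([np.cos(p[2]),np.sin(p[2])]);r=dict(axis=0,peg_top=.09,stone=-.085)
    return np.concatenate([m[2]-p[:2]-r[m[0]]*u for m in M])
q=least_squares(f,[.562,.083,2.5],loss="soft_l1",f_scale=.004);print(q.x,np.degrees(q.x[2]))
# overlay check
im=ims[0];a=im["pixels"][150:300,200:350,::-1].copy();a=cv2.resize(a,None,fx=4,fy=4)
b=ims[1];bb=cv2.resize(b["pixels"][150:270,160:320,::-1].copy(),None,fx=3,fy=3)
u=np.array([np.cos(q.x[2]),np.sin(q.x[2])])
for r,z in((0,.06),(.09,.11),(-.085,.1045)):
    X=[*(q.x[:2]+r*u),z]
    p=proj(im,X);cv2.drawMarker(a,(int((p[0]-199.5)*4),int((p[1]-149.5)*4)),(255,0,255),0,14,1)
    p=proj(b,X);cv2.drawMarker(bb,(int((p[0]-159.5)*3),int((p[1]-149.5)*3)),(255,0,255),0,14,1)
cv2.imwrite("pics/t2.png",a);cv2.imwrite("pics/s2.png",bb)
E
```

```text
2.5667 [0.51784105 0.15142749 0.23342034] [ 1.19087371e-01  9.92883741e-01 -8.12088208e-05  2.62236092e-04] 0.00033380057007736046
axis 0.91 [0.56 0.09]
stone 0.91 [0.626 0.038]
axis 0.76 [0.555 0.078]
peg_top 0.65 [0.488 0.137]
stone 0.82 [0.632 0.039]
[0.55926849 0.08621576 2.53637629] 145.32365663999596
```

View pics/t2.png

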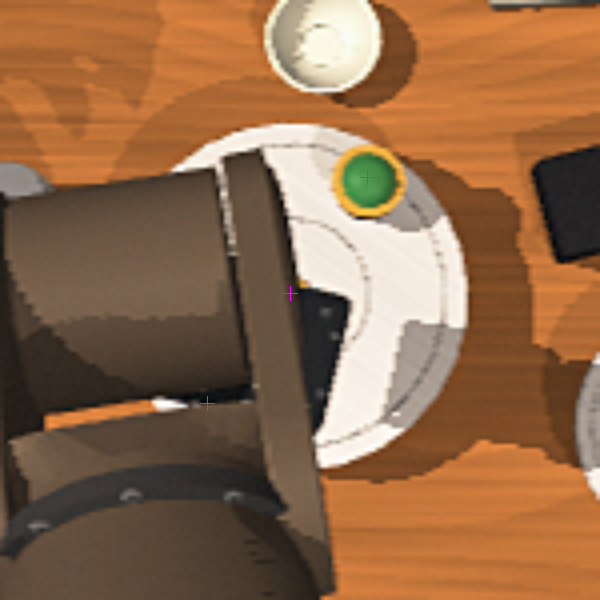

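View pics/s2.png

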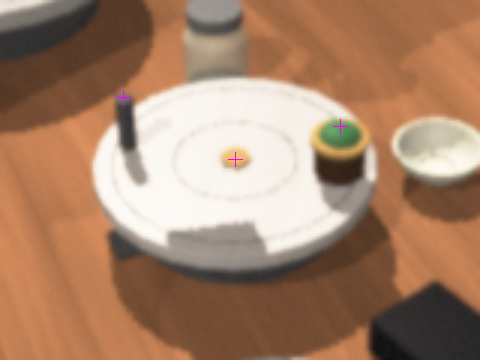

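The overlay fits both views: axis about (0.560, 0.085), peg angle 145°. Next I move behind the peg, then go down.

Request:
drive_tool:
  series:
    - [[14,9,5,0,0,0],[14,9,15,0,0,0],[0,0,25,0,0,0],[0,0,30,0,0,0],[0,0,30,0,0,0],[0,0,20,0,0,0],[0,0,10,0,0,0],[0,0,0,0,0,0]]

```text
time: 3.63
tool_pos: [0.4926, 0.1785, 0.0969]
orientation: [0.118, 0.993, -0.0, -0.001]
force: [-0.1, -0.3, -0.5]
gripper_width: 0.0003
gripper_force: 0.0
```

```bash
cat >> h.py <<'E'
C=np.array([.560,.085])
def stone(im):
    hsv=cv2.cvtColor(im["pixels"],cv2.COLOR_RGB2HSV)
    m=cv2.inRange(hsv,(45,80,25),(85,255,255))
    n,l,st,c=cv2.connectedComponentsWithStats(m)
    best=None
    for i in range(1,n):
        if st[i,4]<20: continue
        X=ray(im,c[i],.099)[:2];e=abs(np.linalg.norm(X-C)-.085)
        if e<.03 and (best is None or e<best[0]): best=(e,X,st[i,4])
    return best
E
python3 - <<'E'
from h import *
for n in("side","top"):
    im=imaging.get_image(n);b=stone(im);print(n,b, b and np.degrees(np.arctan2(*(b[1]-C)[::-1])))
    if n=="side":cv2.imwrite("pics/s3.png",cv2.resize(im["pixels"][120:270,160:320,::-1],None,fx=4,fy=4))
s=monitor.sense();print(s["time"],s["tool_pos"])
E
```

```text
side (np.float64(0.0012992815902783533), array([0.62749492, 0.03550003]), np.int32(78)) -36.25587654301424
top (np.float64(0.0020073805099836695), array([0.62749383, 0.03670551]), np.int32(129)) -35.58521185666532
3.7333 [0.49378641 0.17859371 0.09908712]
```

View pics/s3.png

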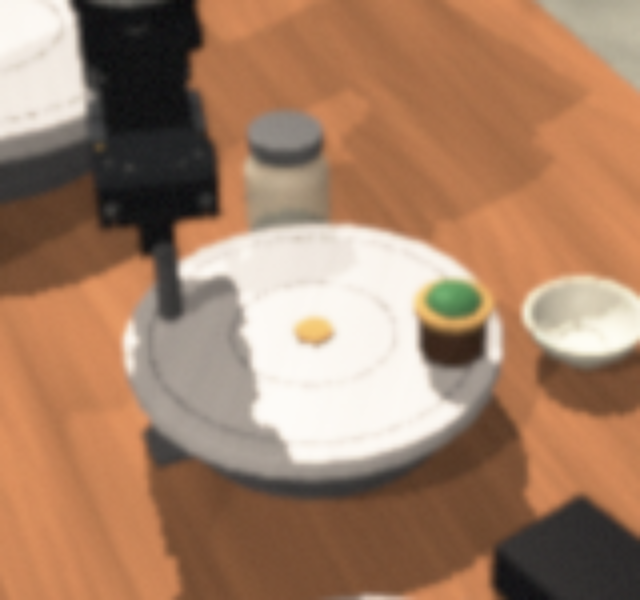

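The closed finger stands 20 mm behind the peg, and green tracking gives a radius of 84 mm, as it should. Now the push along the arc and the lift-off.

Request:
drive_tool:
  series:
    - [[-1,-6,0,0,0,0],[-1,-6,0,0,0,0],[-1,-4,0,0,0,0],[0,-2,0,0,0,0],[0.7,-1.8,0,0,0,0],[1.3,-3.5,0,0,0,0],[1.7,-5.4,0,0,0,0],[1.6,-7.4,0,0,0,0],[1.2,-9.3,0,0,0,0],[0.2,-11.3,0,0,0,0],[-1.6,-13.1,0,0,0,0],[-4.2,-14.5,0,0,0,0],[-7.2,-14.8,0,0,0,0],[0,0,-15,0,0,0],[0,0,-30,0,0,0],[0,0,-28,0,0,0]]

```text
time: 5.07
tool_pos: [0.4787, 0.0784, 0.1719]
orientation: [0.119, 0.993, -0.0, -0.001]
force: [0.7, 0.3, -0.3]
gripper_width: 0.0004
gripper_force: 0.0
```

```bash
cat >> h.py <<'E'
import json,os
def shoot(names):
    L=json.load(open("log.json")) if os.path.exists("log.json") else []
    for n in names:
        t=monitor.sense()["time"];b=stone(imaging.get_image(n))
        if b: 
            a=float(np.arctan2(*(b[1]-C)[::-1]));L.append([t,a]);print(n,round(t,3),round(np.degrees(a),1),np.round(b[0],4))
        else: print(n,t,"none")
    json.dump(L,open("log.json","w"));return L
E
python3 - <<'E'
from h import *
L=shoot(["side","top","side"])
s=monitor.sense();print(s["time"],s["tool_pos"],s["orientation"],s["force"])
E
```

```text
side 5.067 47.5 0.0015
top 5.117 54.4 0.0014
side 5.167 60.5 0.0007
5.2167 [0.47976804 0.07894282 0.17290707] [1.18366286e-01 9.92968354e-01 2.78263620e-04 1.78685484e-03] [1.23623503 0.52287891 0.0352087 ]
```

```bash
cat >> h.py <<'E'
def fit(L):
    t=np.array([l[0] for l in L]);a=np.unwrap([l[1] for l in L])   # angle gaps < pi needed
    def model(p,tt):   # w'=-(c+k w), c/k fixed 2.667
        k=p[2];dt=tt-t[-1];c=2.667
        return p[0]+(p[1]+c)*(1-np.exp(-k*dt))/k-c*dt, (p[1]+c)*np.exp(-k*dt)-c
    def res(p):
        d=model(p,t)[0]-np.array([l[1] for l in L])
        return np.r_[np.angle(np.exp(1j*d))/.02,(p[2]-.035)/.008]
    w0=(a[-1]-a[-3])/(t[-1]-t[-3]) if len(L)<5 else json.load(open("fit.json"))[1]
    q=least_squares(res,[L[-1][1],w0,.035]).x;json.dump(list(q),open("fit.json","w"))
    return lambda tt:model(q,tt),q
def rows(P0,targets,s):
    Rt=Ro.from_quat(s["orientation"]).as_matrix();p=np.array(P0);out=[]
    for T in targets:
        d=Rt[:2,:2].T@(np.array(T)-p);d=np.round(d*2000)/2;out.append([float(d[0]),float(d[1])]);p=p+Rt[:2,:2]@d/1000
    print(out,len(out));print("end",np.round(p,4));json.dump(list(p),open("cmd.json","w"))
E
python3 - <<'E'
from h import *
L=json.load(open("log.json"));m,q=fit(L);print(q)
s=monitor.sense();t0=s["time"];P0=s["tool_pos"][:2]
r=P0-C;th0=np.arctan2(r[1],r[0])%(2*np.pi);r0=np.hypot(*r);lead=.04
best=min(((abs(th0+q[1]*T/24-m(t0+(w+T)/12+lead)[0]),w,T) for T in(9,10,11) for w in range(3,10)))
_,w,T=best;print(best);e=th0;te=m(t0+(w+T)/12+lead)[0];out=[]
for k in range(1,21):
    if k<=w: th=th0
    elif k<=w+T: th=th0+(te-th0)*((k-w)/T)**2
    else: th=m(t0+k/12+lead)[0]
    R=r0+(.085-r0)*np.clip((k-w)/T,0,1);out.append(C+R*np.array([np.cos(th),np.sin(th)]))
rows(P0,out,s)
E
```

```text
[1.05780962 2.25868821 0.03500444]
(np.float64(0.01641614747468889), 6, 11)
[[0.0, 0.0], [0.0, 0.0], [0.0, 0.0], [0.0, 0.0], [0.0, 0.0], [0.0, 0.0], [0.0, -1.0], [-0.0, -2.0], [-1.0, -3.5], [-1.5, -4.5], [-3.0, -6.0], [-4.0, -7.0], [-5.5, -7.5], [-7.5, -7.5], [-10.0, -8.0], [-12.0, -6.5], [-14.5, -5.0], [-14.0, -1.5], [-14.0, 0.5], [-14.0, 3.0]] 20
end [5.647e-01 3.000e-04]
```

Request:
drive_tool:
  series:
    - [[0,0,0,0,0,0],[0,0,0,0,0,0],[0,0,0,0,0,0],[0,0,0,0,0,0],[0,0,0,0,0,0],[0,0,0,0,0,0],[0,-1,0,0,0,0],[0,-2,0,0,0,0],[-1,-3.5,0,0,0,0],[-1.5,-4.5,0,0,0,0],[-3,-6,0,0,0,0],[-4,-7,0,0,0,0],[-5.5,-7.5,0,0,0,0],[-7.5,-7.5,0,0,0,0],[-10,-8,0,0,0,0],[-12,-6.5,0,0,0,0],[-14.5,-5,0,0,0,0],[-14,-1.5,0,0,0,0],[-14,0.5,0,0,0,0],[-14,3,0,0,0,0]]

```text
time: 6.88
tool_pos: [0.5657, -0.0003, 0.1713]
orientation: [0.119, 0.993, 0.0, 0.0]
force: [-0.1, 0.0, -0.6]
gripper_width: 0.0002
gripper_force: 0.0
```

```bash
cat > ride.py <<'E'
from h import *
import sys
s1=monitor.sense();L=shoot([sys.argv[1]]);m,q=fit(L);print("fit",q)
def err(s):
    a=m(s["time"])[0];S=C+.085*np.array([np.cos(a),np.sin(a)]);d=s["tool_pos"][:2]-S
    u=np.array([-np.sin(a),np.cos(a)]);return "tang %.1f rad %.1f z %.4f w %.2f"%(1e3*d@u,1e3*d@np.array([u[1],-u[0]]),s["tool_pos"][2],m(s["time"])[1])
s=monitor.sense();print(s["time"],"before",err(s1),"| after",err(s))
lead=float(sys.argv[2]);P0=json.load(open("cmd.json"))
th=[m(s["time"]+k/12+lead)[0] for k in range(1,21)]
rows(P0,[C+.085*np.array([np.cos(x),np.sin(x)]) for x in th],s)
E
python3 ride.py side .05
```

```text
side 6.883 -99.0 0.0007
fit [-1.71767556 -1.54362115  0.03813341]
6.9333 before tang 18.1 rad -1.4 z 0.1713 w -1.54 | after tang 26.8 rad -3.6 z 0.1713 w -1.55
[[41.0, -2.0], [10.5, 2.5], [10.0, 4.5], [9.5, 5.0], [9.0, 7.0], [8.0, 7.5], [7.0, 9.0], [5.5, 9.5], [4.5, 10.5], [2.5, 10.5], [2.0, 11.0], [-0.0, 11.5], [-1.5, 11.0], [-3.0, 11.0], [-4.5, 10.5], [-5.5, 10.0], [-7.0, 9.0], [-8.0, 7.5], [-9.5, 7.0], [-10.0, 5.5]] 20
end [0.5431 0.1681]
```

```bash
sed -i 's/if len(L)<5 else/if len(L)<4 else/' h.py; sed -i 's/L=shoot(\[sys.argv\[1\]\])/L=json.load(open("log.json")) if sys.argv[1]=="no" else shoot([sys.argv[1]])/' ride.py
echo '[0.5647,0.0003]'>cmd.json; echo '[1.0578,2.2587,0.035]'>fit.json; python3 ride.py no .04
```

```text
fit [-1.72837937  1.89840627  0.0352607 ]
6.9333 before tang 13.3 rad -0.4 z 0.1713 w 1.89 | after tang 13.3 rad -0.4 z 0.1713 w 1.89
[[-9.0, 3.0], [-12.0, 6.5], [-10.5, 7.5], [-9.0, 9.5], [-7.5, 10.5], [-6.0, 11.0], [-4.0, 12.5], [-2.0, 12.0], [-0.5, 13.0], [1.5, 12.0], [3.5, 12.0], [5.0, 11.5], [6.0, 10.0], [8.0, 9.5], [9.0, 8.0], [10.0, 6.5], [10.5, 5.0], [11.0, 3.5], [11.5, 2.0], [11.5, 0.5]] 20
end [0.5776 0.168 ]
```

Request:
drive_tool:
  series:
    - [[-9,3,0,0,0,0],[-12,6.5,0,0,0,0],[-10.5,7.5,0,0,0,0],[-9,9.5,0,0,0,0],[-7.5,10.5,0,0,0,0],[-6,11,0,0,0,0],[-4,12.5,0,0,0,0],[-2,12,0,0,0,0],[-0.5,13,0,0,0,0],[1.5,12,0,0,0,0],[3.5,12,0,0,0,0],[5,11.5,0,0,0,0],[6,10,0,0,0,0],[8,9.5,0,0,0,0],[9,8,0,0,0,0],[10,6.5,0,0,0,0],[10.5,5,0,0,0,0],[11,3.5,0,0,0,0],[11.5,2,0,0,0,0],[11.5,0.5,0,0,0,0]]

```text
time: 8.6
tool_pos: [0.5757, 0.1692, 0.1715]
orientation: [0.118, 0.993, 0.0, 0.0]
force: [-0.1, -0.1, 0.5]
gripper_width: 0.0001
gripper_force: 0.0
```

```bash
python3 ride.py side .035
```

```text
side 8.6 78.2 0.0003
fit [1.36218983 1.68010569 0.03104708]
8.65 before tang 2.0 rad 0.6 z 0.1715 w 1.68 | after tang -3.3 rad 0.6 z 0.1715 w 1.67
[[23.5, -4.0], [11.0, -4.0], [10.0, -6.0], [9.0, -7.0], [8.0, -8.0], [7.0, -9.0], [5.5, -10.0], [4.5, -10.0], [2.5, -11.0], [1.5, -11.0], [-0.0, -11.0], [-1.5, -11.0], [-3.0, -10.0], [-4.0, -10.0], [-5.5, -9.5], [-6.0, -8.5], [-7.5, -7.5], [-8.0, -6.5], [-9.0, -5.5], [-9.0, -4.5]] 20
end [0.511  0.0153]
```

Request:
drive_tool:
  series:
    - [[20,-4,0,0,0,0],[14.5,-4,0,0,0,0],[10,-6,0,0,0,0],[9,-7,0,0,0,0],[8,-8,0,0,0,0],[7,-9,0,0,0,0],[5.5,-10,0,0,0,0],[4.5,-10,0,0,0,0],[2.5,-11,0,0,0,0],[1.5,-11,0,0,0,0],[0,-11,0,0,0,0],[-1.5,-11,0,0,0,0],[-3,-10,0,0,0,0],[-4,-10,0,0,0,0],[-5.5,-9.5,0,0,0,0],[-6,-8.5,0,0,0,0],[-7.5,-7.5,0,0,0,0],[-8,-6.5,0,0,0,0],[-9,-5.5,0,0,0,0],[-9,-4.5,0,0,0,0]]

```text
time: 10.32
tool_pos: [0.5112, 0.0153, 0.1714]
orientation: [0.118, 0.993, 0.0, 0.0]
force: [0.6, 0.4, 0.0]
gripper_width: 0.0004
gripper_force: 0.0
```

```bash
python3 ride.py side .045
```

```text
side 10.317 -134.1 0.0018
fit [-2.33284797  1.39456034  0.03492416]
10.3667 before tang 12.8 rad -0.9 z 0.1714 w 1.39 | after tang 8.5 rad -0.5 z 0.1714 w 1.39
[[-8.0, -2.5], [-9.5, -2.0], [-9.5, -1.0], [-9.5, -0.0], [-9.0, 1.0], [-9.0, 2.0], [-9.0, 3.0], [-8.0, 4.0], [-8.0, 5.0], [-7.0, 5.0], [-6.5, 6.5], [-6.0, 6.5], [-4.5, 7.5], [-4.5, 7.5], [-3.0, 8.0], [-2.5, 8.0], [-2.0, 8.5], [-0.5, 8.0], [-0.0, 8.5], [0.5, 8.0]] 20
end [0.6448 0.0771]
```

Request:
drive_tool:
  series:
    - [[-8,-2.5,0,0,0,0],[-9.5,-2,0,0,0,0],[-9.5,-1,0,0,0,0],[-9.5,0,0,0,0,0],[-9,1,0,0,0,0],[-9,2,0,0,0,0],[-9,3,0,0,0,0],[-8,4,0,0,0,0],[-8,5,0,0,0,0],[-7,5,0,0,0,0],[-6.5,6.5,0,0,0,0],[-6,6.5,0,0,0,0],[-4.5,7.5,0,0,0,0],[-4.5,7.5,0,0,0,0],[-3,8,0,0,0,0],[-2.5,8,0,0,0,0],[-2,8.5,0,0,0,0],[-0.5,8,0,0,0,0],[0,8.5,0,0,0,0],[0.5,8,0,0,0,0]]

```text
time: 12.03
tool_pos: [0.6441, 0.0789, 0.1714]
orientation: [0.118, 0.993, 0.0, -0.0]
force: [0.4, 0.2, -0.6]
gripper_width: 0.0004
gripper_force: 0.0
```

```bash
python3 ride.py side .045
```

```text
side 12.033 -9.6 0.0018
fit [-0.16482953  1.14859613  0.0354357 ]
12.0833 before tang 7.8 rad -1.0 z 0.1714 w 1.15 | after tang 4.2 rad -0.8 z 0.1714 w 1.14
[[2.5, 11.0], [2.5, 7.5], [3.0, 7.0], [4.0, 7.0], [4.0, 6.0], [5.0, 6.0], [5.0, 5.5], [6.0, 5.0], [6.0, 4.0], [6.0, 4.0], [6.5, 3.0], [7.0, 2.5], [6.5, 2.0], [7.0, 1.5], [7.0, 0.5], [6.5, 0.5], [7.0, -0.5], [6.5, -1.0], [6.5, -1.0], [6.5, -2.0]] 20
end [0.5529 0.1697]
```

Request:
drive_tool:
  series:
    - [[2.5,11,0,0,0,0],[2.5,7.5,0,0,0,0],[3,7,0,0,0,0],[4,7,0,0,0,0],[4,6,0,0,0,0],[5,6,0,0,0,0],[5,5.5,0,0,0,0],[6,5,0,0,0,0],[6,4,0,0,0,0],[6,4,0,0,0,0],[6.5,3,0,0,0,0],[7,2.5,0,0,0,0],[6.5,2,0,0,0,0],[7,1.5,0,0,0,0],[7,0.5,0,0,0,0],[6.5,0.5,0,0,0,0],[7,-0.5,0,0,0,0],[6.5,-1,0,0,0,0],[6.5,-1,0,0,0,0],[6.5,-2,0,0,0,0]]

```text
time: 13.75
tool_pos: [0.5516, 0.1707, 0.1714]
orientation: [0.118, 0.993, 0.0, 0.0]
force: [-1.0, -0.6, -0.5]
gripper_width: 0.0001
gripper_force: 0.0
```

```bash
python3 ride.py side .045
```

```text
side 13.75 93.6 0.0001
fit [1.62939473 0.9299199  0.03513807]
13.8 before tang 3.4 rad 1.0 z 0.1714 w 0.93 | after tang 0.5 rad 1.1 z 0.1714 w 0.92
[[11.0, -4.5], [5.5, -3.0], [5.5, -3.5], [5.0, -3.5], [4.5, -4.0], [4.0, -4.5], [4.0, -4.5], [3.5, -5.0], [3.5, -5.0], [2.5, -5.0], [2.5, -5.0], [2.0, -5.5], [1.5, -5.5], [1.5, -5.0], [1.0, -5.5], [0.5, -5.5], [0.0, -5.0], [0.0, -5.5], [-0.5, -5.0], [-0.5, -5.0]] 20
end [0.4752 0.0907]
```

Request:
drive_tool:
  series:
    - [[10,-4.5,0,0,0,0],[6,-3,0,0,0,0],[5.5,-3.5,0,0,0,0],[5,-3.5,0,0,0,0],[4.5,-4,0,0,0,0],[4,-4.5,0,0,0,0],[4,-4.5,0,0,0,0],[3.5,-5,0,0,0,0],[3.5,-5,0,0,0,0],[2.5,-5,0,0,0,0],[2.5,-5,0,0,0,0],[2,-5.5,0,0,0,0],[1.5,-5.5,0,0,0,0],[1.5,-5,0,0,0,0],[1,-5.5,0,0,0,0],[0.5,-5.5,0,0,0,0],[0,-5,0,0,0,0],[0,-5.5,0,0,0,0],[-0.5,-5,0,0,0,0],[-0.5,-5,0,0,0,0]]

```text
time: 15.47
tool_pos: [0.475, 0.091, 0.1714]
orientation: [0.118, 0.993, 0.0, 0.0]
force: [-0.3, -0.0, -0.5]
gripper_width: 0.0005
gripper_force: 0.0
```

```bash
python3 ride.py side .045
```

```text
side 15.467 173.4 0.0015
fit [3.03062013 0.71550019 0.03529502]
15.5167 before tang 3.4 rad 0.1 z 0.1714 w 0.72 | after tang 0.9 rad 0.3 z 0.1714 w 0.71
[[-1.5, -7.0], [-1.5, -4.5], [-1.5, -4.5], [-1.5, -4.5], [-2.0, -4.0], [-2.5, -4.0], [-2.5, -4.0], [-2.5, -3.5], [-2.5, -3.5], [-3.0, -3.5], [-3.0, -3.0], [-3.0, -3.0], [-3.0, -2.5], [-3.5, -2.5], [-3.0, -2.5], [-3.5, -2.0], [-3.0, -2.0], [-3.5, -1.5], [-3.5, -1.5], [-3.5, -1.5]] 20
end [0.5119 0.0149]
```

Request:
drive_tool:
  series:
    - [[0,0,-10,0,0,0],[0,0,-20,0,0,0],[0,0,-25,0,0,0],[5,5,-25,0,0,0],[10,10,-15,0,0,0],[15,15,0,0,0,0],[15,15,0,0,0,0],[15,15,0,0,0,0],[15,15,0,0,0,0],[15,15,0,0,0,0],[15,15,0,0,0,0],[10,10,0,0,0,0],[5,5,0,0,0,0],[0,0,0,0,0,0],[0,0,0,0,0,0],[0,0,0,0,0,0],[0,0,0,0,0,0],[0,0,0,0,0,0],[0,0,0,0,0,0],[0,0,0,0,0,0]]

```text
time: 17.18
tool_pos: [0.3867, 0.2361, 0.2664]
orientation: [0.118, 0.993, 0.0, 0.0]
force: [-0.1, -0.0, -0.6]
gripper_width: 0.0005
gripper_force: 0.0
```

Request:
drive_tool:
  series:
    - [[0,0,0,0,0,0],[0,0,0,0,0,0],[0,0,0,0,0,0],[0,0,0,0,0,0],[0,0,0,0,0,0],[0,0,0,0,0,0],[0,0,0,0,0,0],[0,0,0,0,0,0],[0,0,0,0,0,0],[0,0,0,0,0,0],[0,0,0,0,0,0],[0,0,0,0,0,0],[0,0,0,0,0,0],[0,0,0,0,0,0],[0,0,0,0,0,0],[0,0,0,0,0,0],[0,0,0,0,0,0],[0,0,0,0,0,0],[0,0,0,0,0,0],[0,0,0,0,0,0]]

```text
time: 18.85
tool_pos: [0.3865, 0.2363, 0.2664]
orientation: [0.118, 0.993, 0.0, 0.0]
force: [0.3, 0.5, -0.1]
gripper_width: 0.0002
gripper_force: 0.0
```

Request:
drive_tool:
  series:
    - [[0,0,0,0,0,0],[0,0,0,0,0,0],[0,0,0,0,0,0],[0,0,0,0,0,0],[0,0,0,0,0,0],[0,0,0,0,0,0],[0,0,0,0,0,0],[0,0,0,0,0,0],[0,0,0,0,0,0],[0,0,0,0,0,0],[0,0,0,0,0,0],[0,0,0,0,0,0],[0,0,0,0,0,0],[0,0,0,0,0,0],[0,0,0,0,0,0],[0,0,0,0,0,0],[0,0,0,0,0,0],[0,0,0,0,0,0],[0,0,0,0,0,0],[0,0,0,0,0,0]]

```text
time: 20.52
tool_pos: [0.3865, 0.2364, 0.2664]
orientation: [0.118, 0.993, 0.0, 0.0]
force: [-0.3, 0.6, -0.2]
gripper_width: 0.0001
gripper_force: 0.0
```

Request:
drive_tool:
  series:
    - [[0,0,0,0,0,0],[0,0,0,0,0,0],[0,0,0,0,0,0],[0,0,0,0,0,0],[0,0,0,0,0,0],[0,0,0,0,0,0],[0,0,0,0,0,0],[0,0,0,0,0,0],[0,0,0,0,0,0],[0,0,0,0,0,0],[0,0,0,0,0,0],[0,0,0,0,0,0],[0,0,0,0,0,0],[0,0,0,0,0,0],[0,0,0,0,0,0],[0,0,0,0,0,0],[0,0,0,0,0,0],[0,0,0,0,0,0],[0,0,0,0,0,0],[0,0,0,0,0,0]]

```text
time: 22.18
tool_pos: [0.3865, 0.2363, 0.2665]
orientation: [0.118, 0.993, 0.0, 0.0]
force: [0.1, 1.0, 0.4]
gripper_width: 0.0005
gripper_force: 0.0
```

Request:
drive_tool:
  series:
    - [[0,0,0,0,0,0],[0,0,0,0,0,0],[0,0,0,0,0,0],[0,0,0,0,0,0],[0,0,0,0,0,0],[0,0,0,0,0,0],[0,0,0,0,0,0],[0,0,0,0,0,0],[0,0,0,0,0,0],[0,0,0,0,0,0],[0,0,0,0,0,0],[0,0,0,0,0,0],[0,0,0,0,0,0],[0,0,0,0,0,0],[0,0,0,0,0,0],[0,0,0,0,0,0],[0,0,0,0,0,0],[0,0,0,0,0,0],[0,0,0,0,0,0],[0,0,0,0,0,0]]

```text
time: 23.85
tool_pos: [0.3865, 0.2363, 0.2664]
orientation: [0.118, 0.993, 0.0, 0.0]
force: [-1.1, 1.1, -1.4]
gripper_width: 0.0003
gripper_force: 0.0
```

Request:
drive_tool:
  series:
    - [[0,0,0,0,0,0],[0,0,0,0,0,0],[0,0,0,0,0,0],[0,0,0,0,0,0],[0,0,0,0,0,0],[0,0,0,0,0,0],[0,0,0,0,0,0],[0,0,0,0,0,0],[0,0,0,0,0,0],[0,0,0,0,0,0],[0,0,0,0,0,0],[0,0,0,0,0,0],[0,0,0,0,0,0],[0,0,0,0,0,0],[0,0,0,0,0,0],[0,0,0,0,0,0],[0,0,0,0,0,0],[0,0,0,0,0,0],[0,0,0,0,0,0],[0,0,0,0,0,0]]

```text
time: 25.52
tool_pos: [0.3865, 0.2363, 0.2664]
orientation: [0.118, 0.993, 0.0, -0.0]
force: [-0.2, 0.1, -0.7]
gripper_width: 0.0002
gripper_force: 0.0
```

Run:
```python
from h import *
for i in range(8):
    im=imaging.get_image("side");b=stone(im)
    if i in(0,7):print(monitor.sense()["time"],np.degrees(np.arctan2(*(b[1]-C)[::-1])) if b else None)
cv2.imwrite("pics/end.png",im["pixels"][:,:,::-1])
```

```text
25.5667 -59.331034688819535
25.9167 -59.331034688819535
```

View pics/end.png

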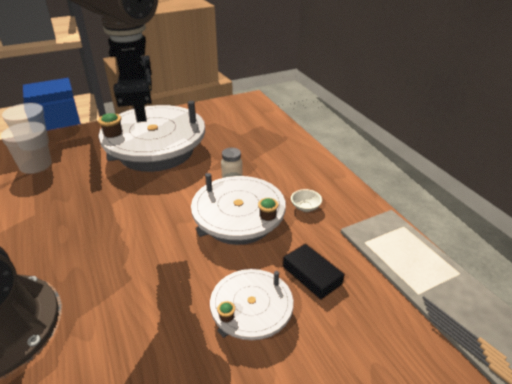

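The end view shows the platter stopped, with the stone at (268,208). The jar, dish and block are where they were, and the gripper is clear at height 0.27 m. I'm handing the job in.

```bash
python3 -c "
from cell import ticket;print(ticket.close_job())"
```

```text
the job is handed in; nothing more can be done
None
```

I spun the middle turntable up to about 2.3 rad/s by its peg and let go. The gripper then rode above the stone for about 8.5 s without a break. At the checks its sideways error was at most about 13 mm, and the platter still ran at 0.7 rad/s at the end. The platter then ran down to a standstill with the robot clear and the jar, block and dish where they stood; I handed the job in at about 26 s, and no verdict came back.

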